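# Pack the solvent bottles into the carrier and close it up snug

### The job

Pack the four solvent bottles upright, in a single row, into the grey bottle carrier for the walk to the solvent store: the two red-capped ones against the tall fixed end wall and the two blue-capped ones behind them on the side of the orange stop, because the blue ones are handed out first. Then slide the stop up by its knob until the row stands snug between wall and stop with no play, and let go. Leave the two small black-capped vials where they stand, and never tip a bottle or vial over.

Things in the scene. Friction and masses are not known exactly. Their poses are not given: they have to be found in the camera images.
- red_bottle_1: red-capped clear glass solvent bottle, one of two alike: body 48 mm across and 84 mm high, 96 mm with the red cap, 0.08 to 0.17 kg. Origin: centre of its underside, z up its axis. Starts upright on the white bench or the dark granite table (both z = 0). Grasp round the body from above
- red_bottle_2: red-capped clear glass solvent bottle, one of two alike: body 48 mm across and 84 mm high, 96 mm with the red cap, 0.08 to 0.17 kg. Origin: centre of its underside, z up its axis. Starts upright on the white bench or the dark granite table (both z = 0). Grasp round the body from above
- blue_bottle_1: blue-capped clear glass solvent bottle, one of two alike: body 42 mm across and 75 mm high, 86 mm with the blue cap, 0.08 to 0.17 kg. Origin: centre of its underside, z up its axis. Starts upright on the white bench or the dark granite table (both z = 0). Grasp round the body from above
- blue_bottle_2: blue-capped clear glass solvent bottle, one of two alike: body 42 mm across and 75 mm high, 86 mm with the blue cap, 0.08 to 0.17 kg. Origin: centre of its underside, z up its axis. Starts upright on the white bench or the dark granite table (both z = 0). Grasp round the body from above
- vial_1: small clear glass vial with a black cap, 27 mm across, 61 mm high (buffer, a bystander that stays). Origin: centre of its underside, z up
- vial_2: small clear glass vial with a black cap, 27 mm across, 61 mm high (buffer, a bystander that stays). Origin: centre of its underside, z up
- carrier: grey bottle carrier, fixed, 280 x 92 mm. Origin: centre of underside; x runs along it to the fixed end wall (66 mm high, inner face x = 128 mm), y across. Floor 10 mm up; row between lips at y = +-31 mm (20 mm high); steel guide rods at y = +-38 mm, tops 37 mm up: keep fingers above 40 mm. The orange stop closes the other end; end plate at x = -130 to -140 mm, 46 mm high
- carrier_stop (a joint): travel of the orange stop from fully open towards the fixed wall (m, 0 to 0.12; starts at 0 to 0.012). Slides along the carrier's x with about 1.5 N of friction (about 6 N with the full row), stays where left. Its face is at x = -98 mm + this value in the carrier's frame; about 0.048 with all four bottles touching. Block 28 mm long, 58 wide, top 50 mm up
- stop_knob (a point): middle of the round aluminium knob on top of the stop, for moving it: 24 mm across, 58 to 86 mm above the bench (this point at 74 mm), 15.5 mm behind the stop's face. Grip it with the fingers across the carrier's width

How it is judged:
By the outcome, as a careful person would: the job done as asked, in the order asked, and still so for the second after the job is handed in, with the robot touching nothing.
It also fails if it takes over 109 s, if anything falls off the work surface, if the arm or the gripper's body presses on something with over 40 N, if the wrist force passes 120 N, or if a joint passes its speed limit or range.

### The arm

A 6-joint arm with a two-finger parallel gripper is mounted at the origin on a cart in front of the work surface, level with it; the furniture and walls round the work are solid. World frame = base frame: x ahead of the robot, y to its left, z up, the work surface at z = 0. Lengths are in mm, angles in rad, forces in N, time in s.
With the tool pointing down it reaches from about 350 to 775 mm from the base axis. Payload 5.5 kg.
Tool frame: the origin (TCP) lies between the finger pads; the fingertips stand 17 mm ahead of it and the grasp point (between the pads) lies 2 mm behind it; z points along the fingers, y is the line along which they close (so a half turn about z gives the same grasp; the last joint's range is limited). The gripper opens to 85 mm and grips with 20 to 120 N. Pads are 22 mm wide; open, the fingers measure 114 mm over their backs; the gripper's body (76 mm by 85 mm) begins 54 mm behind the grasp point. The pads swing forward as they close: fully open they stand 13 mm farther back than shut.
Start: joints at [-1.349, 0.313, 0.046, 1.304, 0, 1.431], TCP at [203.524, -537.818, 248.323] pointing down, gripper open.
Joint ranges: [-2.76, 2.76], [-0.86, 1.69], [-1.03, 1.26], [-2.2, 2.34], [-1.47, 1.5], [-3.14, 3.14]. Speed limits (rad/s): [2.57, 2.57, 3.14, 3.14, 3.14, 3.14].

### API

Orientations are given as a rotation vector (axis times angle).
In Python, from workcell import manip gives the robot as it stands. The module is installed in compiled form; this text tells all that it offers. Calls block until the motion is done:
- manip.movep(position, orientation): joint-space move of the TCP to a pose.
- manip.move_straight(position, vel=150, rotation=None): straight line of the TCP; rotation=None keeps the orientation; vel is the mean speed in mm/s.
- manip.set_joints(angles): joint-space move.
- manip.move_gripper(opening, strength=None): finger opening in mm; strength is the grip in N (None keeps the last); returns when the fingers have stopped.
- manip.dwell(seconds).
- manip.inverse_kinematics(position, orientation): joint angles nearest the present ones, or None.
- manip.sense(): the state.
- manip.camera(name): name is "scene" or "top"; returns a dict with "frame" (480x640x3 uint8, red, green, blue), "fx", "fy", "cx", "cy" (pixels), "R" (3x3) and "t" (3): a world point X has camera coordinates R X + t. Camera axes: x right, y down, z forward; pixel columns grow to the right and rows downward; lengths in mm; the calibration is good to about 2 mm. A picture is of the moment at which its call begins. There is no depth.
A pose or a line that the arm cannot do raises manip.PlanningError and nothing moves.
- manip.finish_job(): hands the job in; it is judged then, once.
The state is a dict: "clock": time; "joint_positions": joint angles; "joint_velocities": joint speeds; "effort": joint torques, N m; "tool_pos": TCP position; "ee_rot": TCP orientation; "force": force on the tool from outside, world axes, zero at the start; "moment": the same for the moment, N m; "grip_width": finger opening in mm; "grip_force": force on a finger pad.
Only numpy, scipy, OpenCV 4.12 (cv2) and the standard library are available. Lean on these libraries where they do the work, as an engineer would, in place of code of your own. Each camera call takes 0.05 s, during which the arm holds its last target. There are 200 camera calls.

## Working session

There is one attempt and no reset: what is moved stays moved. The work goes in short steps, each a Python script; the robot and the scene stay as the last script left them, time stands still between calls to the robot, and variables do not carry over. Pictures are saved under pics/ and viewed, at most 14 in all, crops included, and the job is handed in when it is done.

```bash
mkdir -p pics; python3 - <<'E'
from workcell import manip
import cv2,numpy as np
for n in("scene","top"):
    c=manip.camera(n);cv2.imwrite(f"pics/{n}0.png",c["frame"][:,:,::-1])
    print(n,c["fx"],c["cx"],c["cy"],np.round(c["R"],3).tolist(),np.round(c["t"],1), -c["R"].T@c["t"])
s=manip.sense();print(s["clock"],s["ee_rot"],s["tool_pos"],s["force"])
E
```

```text
scene 582.9083939658168 308.80109530361375 234.44606012653583 [[-0.503, -0.864, 0.023], [-0.475, 0.255, -0.842], [0.722, -0.435, -0.539]] [306.7 270.7 935.1] [-392.05777245  602.41022065  724.73627916]
top 491.0424091260378 314.3946132158884 233.44450680852913 [[0.027, -0.999, 0.027], [-0.995, -0.029, -0.096], [0.096, -0.024, -0.995]] [  53.4  472.9 1047.2] [ 368.220326     92.33748575 1085.7823375 ]
0.1 [-3.08876155e+00 -5.64883477e-01  1.24054640e-04] [ 203.42442    -537.36952017  247.50714551] [-0.08969498  0.10014719 -0.71756943]
```

View pics/top0.png

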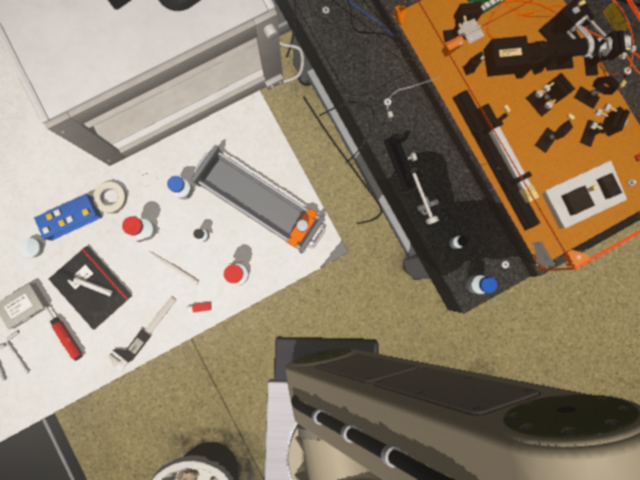

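View pics/scene0.png

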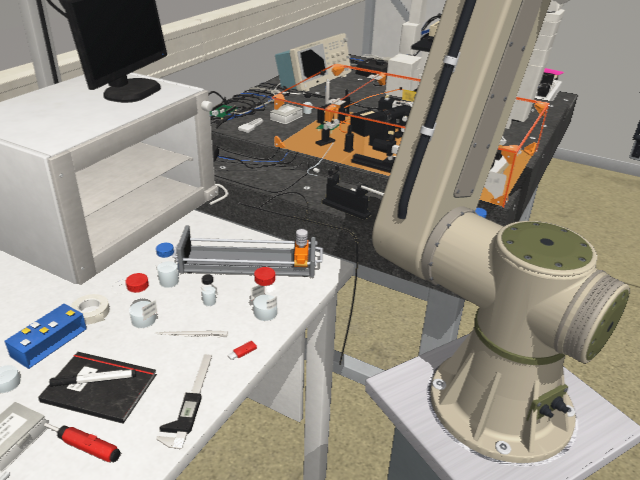

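The top view shows red caps at (133,226) and (234,273), blue caps at (177,185) and (487,285), and vials at (202,234) and (459,242). The carrier runs from its end wall at (210,165) to the stop and knob at (303,226). Next I measure these.

```bash
cat > h.py <<'E'
from workcell import manip
import cv2,numpy as np
from scipy.spatial.transform import Rotation as Ro
def ray(c,u,v,z):
    R,t=np.array(c["R"]),np.array(c["t"]);o=-R.T@t
    d=R.T@np.array([(u-c["cx"])/c["fx"],(v-c["cy"])/c["fy"],1]);return (o+d*(z-o[2])/d[2])
def proj(c,X):
    p=np.array(c["R"])@np.array(X,float)+c["t"];return c["cx"]+c["fx"]*p[0]/p[2],c["cy"]+c["fy"]*p[1]/p[2]
def blobs(c,col,amin=60):
    h=cv2.cvtColor(c["frame"],cv2.COLOR_RGB2HSV);H,S,V=cv2.split(h)
    m={"red":((H<6)|(H>174))&(S>170)&(V>100),"blue":(H>100)&(H<118)&(S>150)&(V>90),"orange":(H>8)&(H<16)&(S>200)&(V>150)}[col].astype(np.uint8)
    n,l,st,ce=cv2.connectedComponentsWithStats(m)
    return [(ce[i],st[i]) for i in range(1,n) if st[i][4]>=amin]
E
python3 - <<'E'
from h import *
for n in("top","scene"):
    c=manip.camera(n)
    for col,z in(("red",92),("blue",82)):
        for ce,st in blobs(c,col): print(n,col,ce.round(1),st,ray(c,*ce,z).round(1))
    if n=="top":
        f=c["frame"][130:270,160:360,::-1];cv2.imwrite("pics/car.png",cv2.resize(f,None,fx=4,fy=4,interpolation=cv2.INTER_CUBIC))
        for p in((202,234),(459,242)):print("vial",ray(c,*p,58).round(1))
        print("knob",ray(c,303,226,86))
    else:
        f=c["frame"][215:290,140:350,::-1];cv2.imwrite("pics/car2.png",cv2.resize(f,None,fx=3.8,fy=3.8,interpolation=cv2.INTER_CUBIC))
E
```

```text
top red [131.5 225.4] [123 218  17  16 213] [470.  437.6  92. ]
top red [232.8 273.5] [225 266  17  16 212] [378.8 230.1  92. ]
top red [201.6 307.1] [194 304  16   7  81] [310.5 289.3  92. ]
top red [ 65.5 341.1] [ 53 324  25  34 224] [237.5 551.9  92. ]
top blue [175.9 183.6] [169 178  13  12  94] [560.2 355.9  82. ]
top blue [ 65.8 220.1] [ 37 199  60  39 648] [477.7 573.9  82. ]
top blue [488.5 284.4] [481 277  16  16 203] [ 370.8 -292.2   82. ]
vial [459.7 302.4  58. ]
vial [ 458.6 -239.    58. ]
knob [479.64676093  91.96392292  86.        ]
scene red [264.4 275.8] [255 267  20  19 311] [373.9 232.5  92. ]
scene red [136.8 282.2] [126 273  22  19 331] [464.2 438.8  92. ]
scene red [244.9 348.7] [234 341  22  16 180] [220.7 342.6  92. ]
scene red [112.8 364.2] [ 74 355  79  19 113] [285.2 527.   92. ]
scene red [ 88.3 443.1] [ 62 427  55  35 875] [161.2 589.9  92. ]
scene blue [481.1 211.7] [476 208  11   9  66] [ 369.8 -299.    82. ]
scene blue [164.7 249.5] [157 243  17  14 194] [555.1 358.8  82. ]
scene blue [ 45.8 336.2] [   5  304   81   64 2310] [407.7 602.1  82. ]
```

View pics/car.png

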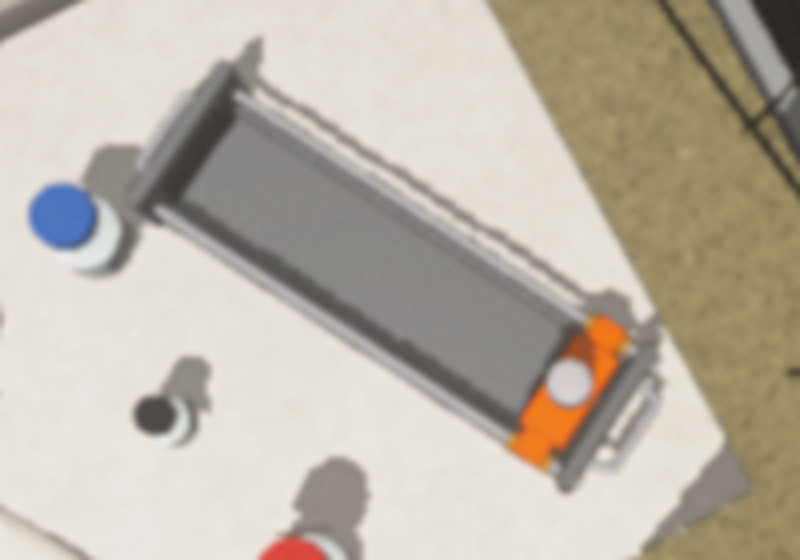

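View pics/car2.png

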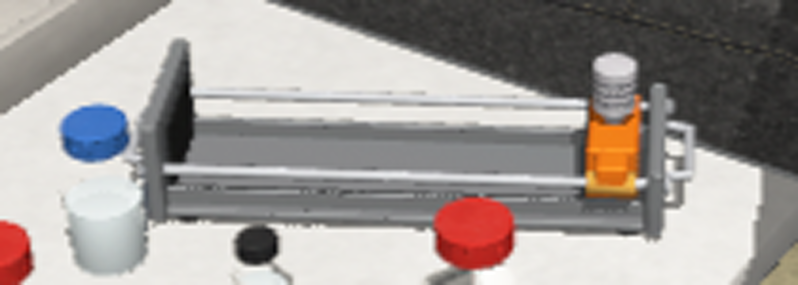

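```bash
python3 - <<'E'
from h import *
c=manip.camera("top")
P=lambda u,v,z:ray(c,160+(u+.5)/4-.5,130+(v+.5)/4-.5,z)[:2]
a,b,d,e=P(240,97,37),P(585,318,37),P(160,210,37),P(515,437,37)
ax1=(a-b)/np.linalg.norm(a-b);ax2=(d-e)/np.linalg.norm(d-e);print(ax1,ax2,np.degrees(np.arctan2([ax1[1],ax2[1]],[ax1[0],ax2[0]])))
x=ax1+ax2;x/=np.linalg.norm(x);y=np.array([-x[1],x[0]])
print("rod y",[float(p@y) for p in(a,b,d,e)])
cy=np.mean([p@y for p in(a,b,d,e)])
for n,u,v,z in(("wall top corner A outer",222,60,66),("wall A inner",240,75,66),("wall B outer",132,200,66),("wall B inner",152,214,66),("knob",570,384,86),("endplate corner right in",642,328,46),("plate right out",660,347,46),("plate left in",555,483,46),("plate left out",572,492,46)):
    p=P(u,v,z);print(n,p.round(1),"x",round(p@x,1),"y",round(p@y-cy,1))
print("x",x,"cy",cy)
E
```

```text
[0.51749448 0.85568655] [0.51503512 0.85716907] [58.83566441 59.00019726]
rod y [-402.44805563009174, -402.12854140417323, -327.3848839206206, -327.71127320211]
wall top corner A outer [649.2 282.5] x 577.1 y -45.2
wall A inner [641.4 272.7] x 564.7 y -43.7
wall B outer [572.7 325.9] x 574.8 y 42.7
wall B inner [565.6 315.1] x 561.9 y 43.2
knob [480.4  93.8] x 328.3 y 1.9
endplate corner right in [516.1  56.3] x 314.6 y -48.0
plate right out [506.2  46.4] x 301.0 y -44.6
plate left in [431.9 100.2] x 308.8 y 46.8
plate left out [427.4  91.1] x 298.6 y 45.9
x [0.51626533 0.85642869] cy -364.91818853924894
```

```bash
cat >> h.py <<'E'
O=np.array([538.4,186.3]);X=np.array([.51627,.85643]);Y=np.array([-X[1],X[0]]);CY=59.
car=lambda x,y=0.:O+x*X+y*Y
def down(yaw):
    q0=np.array(manip.sense()["joint_positions"]);return lambda p:min(
      ((np.abs(np.array(q)-q0).max(),r) for r in [(Ro.from_euler("z",a,degrees=True)*Ro.from_euler("x",180,degrees=True)).as_rotvec() for a in(yaw,yaw-180)]
        for q in [manip.inverse_kinematics(p,r)] if q is not None),key=lambda k:k[0])[1]
def over(xy,z,yaw):
    p=[*map(float,xy),z];manip.movep(p,down(yaw)(p))
def go(z,vel=150,xy=None):
    p=manip.sense()["tool_pos"];manip.move_straight([*(p[:2] if xy is None else xy),z],vel=vel)
def st(tag=""):
    s=manip.sense();print(tag,round(s["clock"],1),np.round(s["tool_pos"],1),"w",round(s["grip_width"],1),"gf",np.round(s["grip_force"],1),"F",np.round(s["force"],1))
def pick(xy,h,yaw,op=70):
    manip.move_gripper(op,40);over(xy,190,yaw);go(h,200,xy);manip.move_gripper(30,40);st("grip");go(200,250)
def place(x,h):
    xy=car(x);over(xy,200,CY);go(75+h-52,250,xy);go(h+11.5,60,xy);st("down");manip.move_gripper(70);go(200,250,xy);st("up")
def tri(col,z):
    c=[manip.camera(n) for n in("top","scene")];out=[]
    for a,_ in blobs(c[0],col):
        for b,_ in blobs(c[1],col,40):
            p,q=ray(c[0],*a,z),ray(c[1],*b,z-5)
            if np.hypot(*(p-q)[:2])<14: out.append(((p+q)/2)[:2].round(1).tolist()+[np.round((p-q)[:2],1).tolist()])
    return out
E
python3 - <<'E'
from h import *
r=tri("red",96);print(r,tri("blue",86))
r1=max(r,key=lambda p:p[1])[:2]
pick(r1,57,CY)
st();place(99,57)
c=manip.camera("scene");cv2.imwrite("pics/s1.png",c["frame"][:,:,::-1])
print(tri("red",106))
E
```

```text
[[467.5, 437.4, [4.0, -2.3]], [376.9, 230.7, [3.6, -2.3]]] [[558.0, 356.4, [2.8, -3.9]], [370.9, -295.5, [-0.2, 9.6]]]
grip 5.4 [468.7 438.3  59.1] w 46.0 gf 41.4 F [-0.1 -0.1  6.5]
 6.2 [468.1 437.9 198.6] w 46.1 gf 41.3 F [-0.1 -0.8 -2.4]
down 8.0 [589.9 271.2  69.2] w 46.7 gf 41.3 F [-0.4  0.4 -1.9]
up 9.0 [589.1 271.  199. ] w 69.9 gf 0.0 F [ 0.3 -0.6 -0.7]
[[588.7, 268.6, [5.6, -7.0]]]
```

View pics/s1.png

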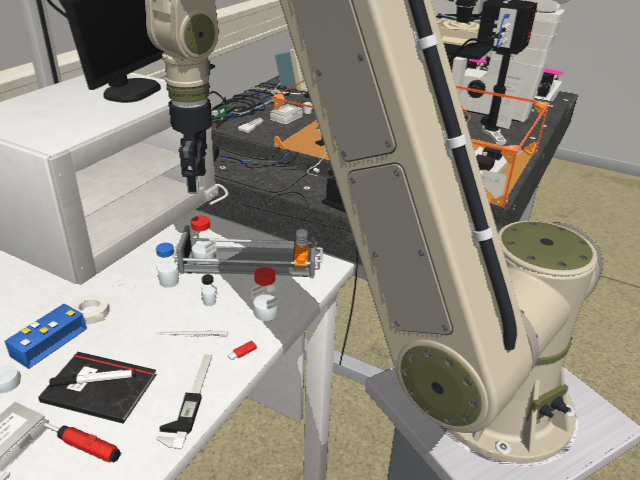

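Red 1 stands upright at the wall end of the carrier (cap at 201,222), and nothing else has moved. Next are red 2 and blue 1.

```bash
sed -i 's/h+11.5/h+10.5/' h.py; python3 - <<'E'
from h import *
pick([376.9,230.7],57,CY);place(48,57)
pick([558.0,356.4],52,CY+90,64)
st();place(0,52)
over(car(-31),300,CY);manip.set_joints([-1.349,0.313,0.046,1.304,0,1.431]);st()
c=manip.camera("scene");cv2.imwrite("pics/s2.png",c["frame"][130:430,:400,::-1].repeat(2,0).repeat(2,1))
c=manip.camera("top");cv2.imwrite("pics/t2.png",cv2.resize(c["frame"][130:270,160:360,::-1],None,fx=4,fy=4,interpolation=cv2.INTER_CUBIC))
for col in("red","blue"):
    for p in tri(col,106 if col=="red" else 96):
        d=np.array(p[:2])-O;print(col,p,"car",d@X,d@Y)
E
```

```text
grip 11.4 [378.1 231.2  58.4] w 46.6 gf 41.4 F [-0.4 -0.2  6.1]
down 13.9 [564.2 227.7  68.5] w 46.6 gf 41.4 F [1.5 0.2 1.4]
up 14.9 [562.7 227.3 199. ] w 69.7 gf 0.0 F [-0.7  0.5 -1.2]
grip 17.6 [559.4 357.1  54.1] w 40.5 gf 40.4 F [0.5 0.1 7.2]
 18.3 [558.7 356.7 198.5] w 40.3 gf 40.4 F [-0.6  0.6 -1. ]
down 20.5 [540.4 186.6  64.1] w 40.2 gf 40.9 F [2.3 0.4 3.4]
up 21.6 [537.9 186.2 199. ] w 70.0 gf 0.0 F [-0.5 -0.4  0. ]
 24.8 [ 204.1 -537.3  248.5] w 69.9 gf 0.0 F [ 0.5  0.4 -0.1]
red [588.2, 271.2, [5.1, -1.6]] car 98.42115300000002 1.1811089999999267
red [562.3, 226.8, [4.2, -2.3]] car 47.02426799999999 0.44025800000001847
blue [540.8, 186.3, [1.7, -1.3]] car 1.2390479999999884 -2.0554319999999806
blue [365.0, -286.6, [11.7, -0.5]] car -494.526965 -95.63912100000005
```

View pics/s2.png

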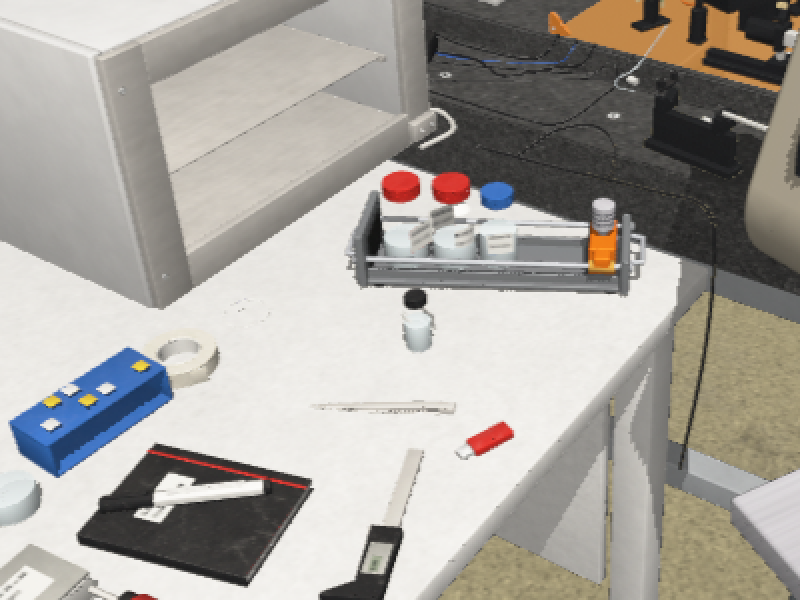

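View pics/t2.png

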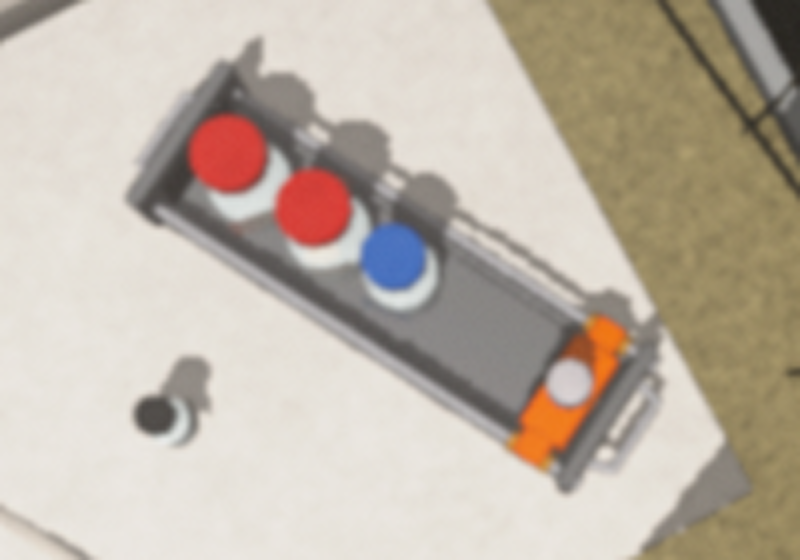

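Both red bottles and blue 1 stand upright in the row, with caps at (228,153), (313,207) and (395,257) in the top crop. The stop is untouched and vial 1 hasn't moved. Next is blue 2.

```bash
python3 - <<'E'
from h import *
pick([369.5,-292],52,32,76)
st();place(-44,52)
manip.move_gripper(60,60)
k=car(-109.5,.8);over(k,180,CY);st("knob")
c=manip.camera("top");cv2.imwrite("pics/t3.png",cv2.resize(c["frame"][100:290,130:390,::-1],None,fx=3,fy=3,interpolation=cv2.INTER_CUBIC))
c=manip.camera("scene");cv2.imwrite("pics/s3.png",c["frame"][130:430,:400,::-1].repeat(2,0).repeat(2,1))
E
```

```text
grip 27.8 [ 370.  -292.5   53.3] w 40.7 gf 39.7 F [-1.6  0.6  6. ]
 28.5 [ 369.6 -291.9  199. ] w 40.6 gf 40.5 F [-0.1  0.5 -1.5]
down 31.2 [516.4 148.7  63.2] w 40.6 gf 40.5 F [0.5 0.  0.7]
up 32.3 [515.2 148.5 199. ] w 70.0 gf 0.0 F [-0.1  1.1 -0.2]
knob 33.0 [480.1  92.2 179.2] w 59.9 gf 0.0 F [0.3 0.8 0.6]
```

View pics/s3.png

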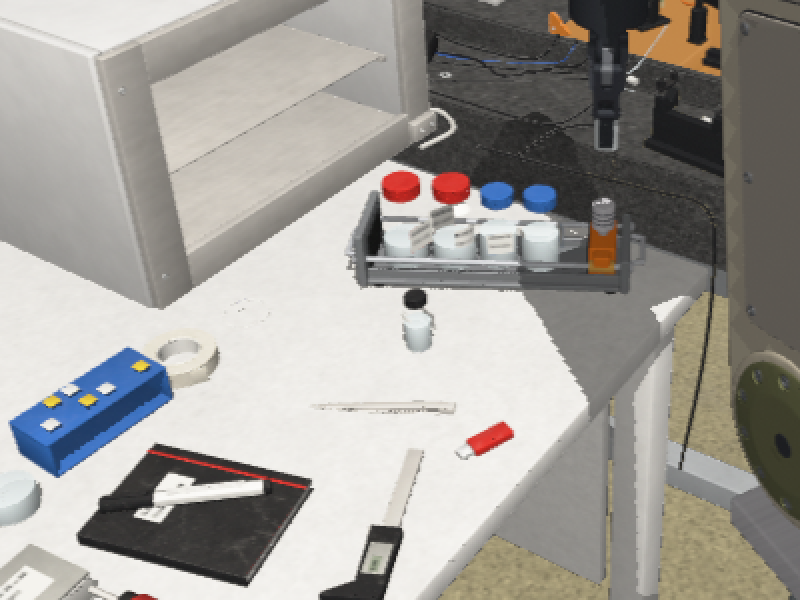

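All four bottles are upright in the right order, and the open gripper is above the knob. Now I grip the knob and slide the stop while watching the force.

```bash
python3 - <<'E'
from h import *
k=car(-109.5,.8);go(73,120,k);manip.move_gripper(15,60);manip.dwell(.2);st("knob")
def read():
    s=manip.sense();return float((np.array(s["tool_pos"])[:2]-O)@X),float(np.array(s["force"])[:2]@X)
p0=np.array(manip.sense()["tool_pos"]);b=[p0[0],p0[1]];x0,f0=read();print(x0,f0)
at=lambda d:[*(np.array(b)+d*X),73]
manip.move_straight(at(30),vel=40);print(read())
for d in np.arange(31,53,1.):
    manip.move_straight(at(d),vel=20);manip.dwell(.1);x,f=read();print(d,round(x-x0,1),round(f-f0,1))
    if abs(f-f0)>18: break
st()
E
```

```text
knob 34.7 [480.2  93.8  73.9] w 22.4 gf 58.7 F [-5.   2.1  7.8]
-109.28067189632137 -0.7875070397898952
(-78.98667883702824, -0.9454092550545229)
31.0 31.0 -0.3
32.0 31.9 -1.7
33.0 32.8 -2.1
34.0 33.7 -1.4
35.0 34.5 -2.3
36.0 35.5 -2.2
37.0 36.4 -2.2
38.0 37.4 -3.3
39.0 38.2 -3.9
40.0 39.2 -3.2
41.0 40.2 -3.6
42.0 41.2 -3.4
43.0 42.2 -2.1
44.0 43.2 -3.9
45.0 44.2 -3.6
46.0 45.3 -2.7
47.0 46.0 -4.0
48.0 46.7 -4.9
49.0 47.3 -6.8
50.0 47.6 -9.1
51.0 47.8 -11.6
52.0 48.0 -15.0
 43.4 [505.1 134.8  73.9] w 22.3 gf 59.3 F [ -7.7 -13.8  13.6]
```

```bash
python3 - <<'E'
from h import *
manip.move_gripper(60);manip.dwell(.2);st("rel");go(200,120);manip.set_joints([-1.349,0.313,0.046,1.304,0,1.431]);st()
c=manip.camera("top");cv2.imwrite("pics/t4.png",cv2.resize(c["frame"][130:270,160:360,::-1],None,fx=4,fy=4,interpolation=cv2.INTER_CUBIC))
c=manip.camera("scene");cv2.imwrite("pics/s4.png",cv2.resize(c["frame"][205:290,160:350,::-1],None,fx=4,fy=4,interpolation=cv2.INTER_CUBIC))
for col,z in(("red",106),("blue",96)):
    for p in tri(col,z):
        d=np.array(p[:2])-O;print(col,"car",d@X,d@Y)
E
```

```text
rel 44.0 [507.1 138.4  72.9] w 60.1 gf 0.0 F [ 0.8 -0.8 -0.1]
 47.8 [ 204.1 -537.2  248.4] w 59.8 gf 0.0 F [ 0.1 -0.4  0.8]
red car 106.42238000000002 4.953497999999955
red car 58.949146999999975 -2.2962209999999885
blue car 14.663522000000025 -8.441750000000065
blue car -25.31847599999997 2.4858279999999393
```

View pics/t4.png

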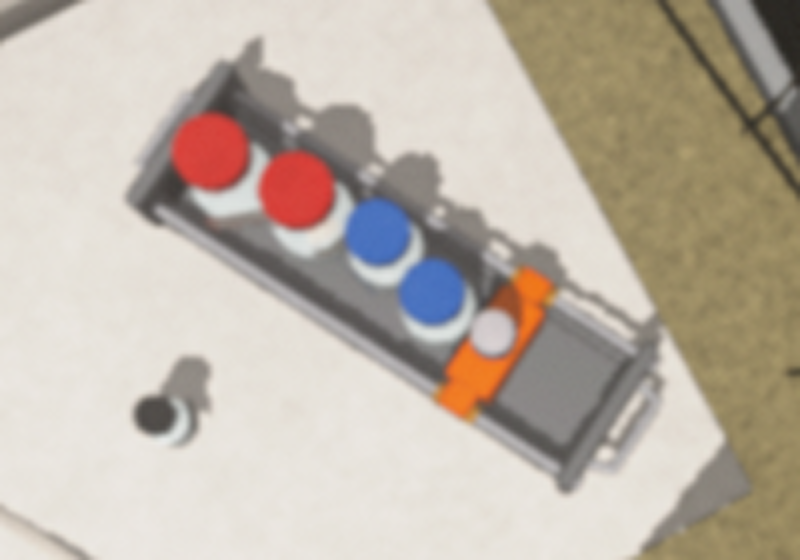

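View pics/s4.png

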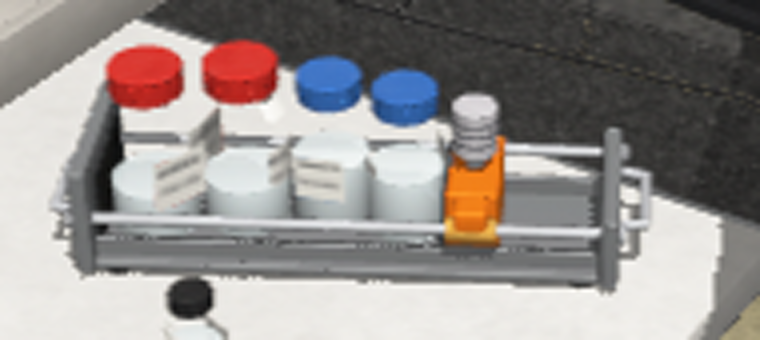

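The row is closed up and upright, but it buckled into a zigzag, with blue 1 about 8 mm off the centre line. There is time left, so I'll draw the stop back, centre each bottle with the gripper and close it more gently.

```bash
cat >> h.py <<'E'
def cx(): 
    s=manip.sense();return float((np.array(s["tool_pos"])[:2]-O)@X),float(np.array(s["force"])[:2]@X)
E
python3 - <<'E'
from h import *
manip.move_gripper(50,60);k=car(-61.3,.3);over(k,180,CY);go(73,150,k);manip.move_gripper(15,60)
x0,_=cx();b=manip.sense()["tool_pos"][:2];manip.move_straight([*(np.array(b)-12*X),73],vel=50)
print("stop knob",x0,cx());manip.move_gripper(50);go(190,200)
manip.move_gripper(76,20)
for x,dx,h in((-27,-5,52),(13.5,-2.5,52),(57.5,-1.5,57),(103.5,-.5,57)):
    p=car(x);over(p,180,CY);go(h+12,150,p);manip.move_gripper(30,20)
    manip.move_straight([*car(x+dx),h+12],vel=30);st(f"centred {x}");manip.move_gripper(76);go(180,200)
k=car(x0-12,.3);manip.move_gripper(50,60);over(k,180,CY);st()
c=manip.camera("top");cv2.imwrite("pics/t5.png",cv2.resize(c["frame"][130:270,160:360,::-1],None,fx=4,fy=4,interpolation=cv2.INTER_CUBIC))
c=manip.camera("scene");cv2.imwrite("pics/s5.png",cv2.resize(c["frame"][205:290,160:350,::-1],None,fx=4,fy=4,interpolation=cv2.INTER_CUBIC))
for col,z in(("red",106),("blue",96)):
    for p in tri(col,z):
        d=np.array(p[:2])-O;print(col,"car",d@X,d@Y)
E
```

```text
stop knob -60.853938878798694 (-72.88695361484626, -1.7806054679279069)
centred -27 56.1 [522.8 159.4  65. ] w 41.3 gf 21.0 F [-0.1  1.2  5.8]
centred 13.5 59.1 [545.5 196.3  65.3] w 41.1 gf 21.0 F [1.6 0.6 6.8]
centred 57.5 62.1 [568.6 234.9  70.3] w 47.3 gf 20.6 F [0.8 0.7 5.8]
centred 103.5 65.0 [592.4 275.1  70.4] w 47.1 gf 20.9 F [-1.8  1.6  5.9]
 67.2 [501.6 124.3 180.6] w 49.9 gf 0.0 F [ 0.1  0.2 -0.1]
red car 106.101037 2.774789000000024
```

View pics/s5.png

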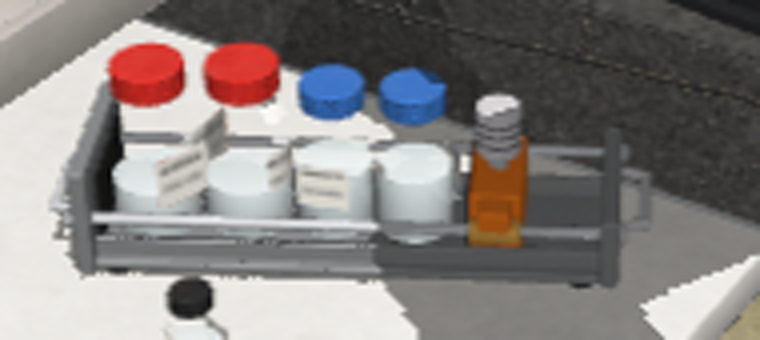

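The bottles now stand in line, all upright, with the stop drawn back. Now I close it gently.

```bash
python3 - <<'E'
from h import *
f0=cx()[1];p=manip.sense()["tool_pos"][:2];go(73,150,p);manip.move_gripper(15,60)
x0,_=cx();b=np.array(manip.sense()["tool_pos"][:2])
manip.move_straight([*(b+4*X),73],vel=30)
for d in np.arange(4.5,14,.5):
    manip.move_straight([*(b+d*X),73],vel=15);manip.dwell(.15);x,f=cx();print(d,round(x,2),round(f-f0,1))
    if f-f0<-7.5: break
manip.move_gripper(50);manip.dwell(.1);go(190,150);manip.set_joints([-1.349,0.313,0.046,1.304,0,1.431]);st()
c=manip.camera("top");cv2.imwrite("pics/t6.png",cv2.resize(c["frame"][130:270,160:360,::-1],None,fx=4,fy=4,interpolation=cv2.INTER_CUBIC))
for col,z in(("red",106),("blue",96)):
    for p in tri(col,z):
        d=np.array(p[:2])-O;print(col,"car",d@X,d@Y)
E
```

```text
4.5 -66.5 -1.5
5.0 -66.08 -1.2
5.5 -65.61 -2.7
6.0 -65.09 -1.2
6.5 -64.62 -1.4
7.0 -64.12 -1.3
7.5 -63.61 -2.5
8.0 -63.22 -3.4
8.5 -62.9 -3.8
9.0 -62.6 -3.6
9.5 -62.19 -4.6
10.0 -61.86 -5.0
10.5 -61.59 -5.4
11.0 -61.45 -7.0
11.5 -61.39 -7.4
12.0 -61.21 -9.3
 79.5 [ 204.1 -537.2  248.4] w 50.1 gf 0.0 F [ 0.2 -0.2  0.9]
red car 105.861719 2.396994999999969
red car 58.38366200000003 -2.520340000000066
blue car 14.050755000000022 -2.3890830000000673
blue car -27.561599000000005 0.7833429999999713
```

View pics/t6.png

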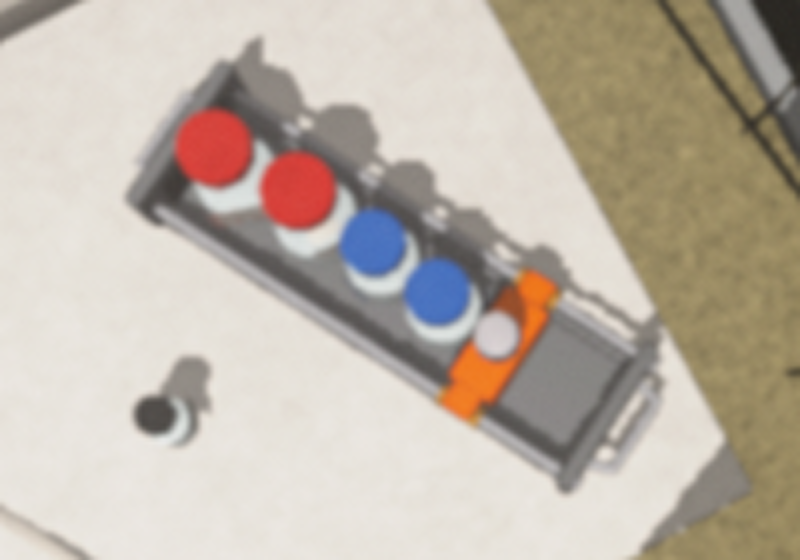

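The row is straight to within about 2 to 3 mm. The bottle spacings of 47.5, 44.3 and 41.6 mm mean they are touching, and the stop is tight against the last one.

```bash
python3 -c "
from workcell import manip
print(manip.finish_job())"
```

```text
the job is handed in; nothing more can be done
None
```

The job is handed in: all four bottles stand upright in the carrier, red pair at the fixed wall and blue pair behind, with the stop pushed up snug and released; vial 1 is still in place, and vial 2 wasn't touched as far as I know, though I didn't check it at the end.

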